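# Stack and lock a two-stage crumb sifter

## Task

Assemble the crumb sifter on its fixed base: set the orange-armed stage on the base, upright and fully down, with its foot ears in the gaps between the hooks, and turn it a quarter turn clockwise (seen from above) until it stops under the hooks; then set the blue-armed stage on top of it and lock it the same way. Make each turn by pushing the stage's side arm round, not by gripping its drum, and leave the jars standing where they are.

Things in the scene. Friction and masses are not known exactly. Their poses are not given: they have to be found in the camera images.
- sifter_base: the sifter's base, fixed to the table; place and yaw vary. Grey foot flange 100 mm across, metal drum 68 mm across and 60 mm tall. Origin on its axis at the table top, z up, hooks towards its +x and -x. A stage goes on with its x direction square to the base's x (within 0.7 rad, either way round) and is locked when turned clockwise to the stop: x directions then parallel, either way round
- sifter_base_top (a point): centre of the base's top, 60 mm up, where its round neck begins: 40 mm across, 12 mm tall, tapered tip 31 mm across. Round it two dark hooks 12 mm tall, 31 mm wide, 31 to 46 mm from the axis; below each a slot 7 mm high for an ear, closed at its clockwise end (from above) by a stop. Ears enter the slots by turning clockwise; only friction resists, and a stage stays where left
- orange_stage_mid (a point): the orange-armed stage (fine mesh), the lower one; loose, upright, 0.35 kg, 135 mm long over all. Upright metal drum 56 mm across, 70 mm tall. The point is on the drum's axis, 35 mm above its foot; z up, x along its side arm. Seated on the base, the point is 95 mm above the table. The drum can be gripped from above across its y direction, or up to 0.5 rad either side of that, clear of arm and hooks
- orange_stage_foot (a point): centre of the orange-armed stage's underside. The foot has a recess 43 mm across and 14 mm deep that fits over a neck, and two ears towards its +x and -x, reaching 37 mm from the axis, 22 mm wide, 5 mm thick
- orange_stage_arm (a point): on the orange grip of that stage's side arm, 65 mm from the drum's axis and 50 mm above its foot. The arm is a straight level round bar towards the stage's +x; the grip is 14 mm thick and runs from 48 to 89 mm from the axis
- orange_stage_top (a point): centre of the orange-armed stage's top, 70 mm above its foot, where its neck begins. It carries the same neck and hooks (towards its +x and -x) as the base's top, on 8 mm thick tabs
- blue_stage_mid (a point): the blue-armed stage (coarse mesh), the upper one; loose, upright, 0.35 kg, 135 mm long over all. Upright metal drum 56 mm across, 70 mm tall. The point is on the drum's axis, 35 mm above its foot; z up, x along its side arm. Seated on the orange stage, the point is 70 mm above the orange stage's point. The drum can be gripped from above across its y direction, or up to 0.5 rad either side of that, clear of arm and hooks
- blue_stage_foot (a point): centre of the blue-armed stage's underside. The foot has a recess 43 mm across and 14 mm deep that fits over a neck, and two ears towards its +x and -x, reaching 37 mm from the axis, 22 mm wide, 5 mm thick
- blue_stage_arm (a point): on the blue grip of that stage's side arm, 65 mm from the drum's axis and 50 mm above its foot. The arm is a straight level round bar towards the stage's +x; the grip is 14 mm thick and runs from 48 to 89 mm from the axis
- blue_stage_top (a point): centre of the blue-armed stage's top, 70 mm above its foot, where its neck begins. It carries the same neck and hooks (towards its +x and -x) as the base's top, on 8 mm thick tabs
- jar_07_mid (a point): a closed, filled glass jar, light brown, with a white lid, 74 mm across and 113 mm tall, 0.43 kg, loose; a bystander. The point is on its axis, 55 mm above its foot
- jar_08_mid (a point): a closed, filled glass jar, golden, with a white lid, 74 mm across and 113 mm tall, 0.43 kg, loose; a bystander. The point is on its axis, 55 mm above its foot
- jar_09_mid (a point): a closed, filled glass jar, cream-coloured, with a white lid, 74 mm across and 113 mm tall, 0.43 kg, loose; a bystander. The point is on its axis, 55 mm above its foot
- jar_10_mid (a point): a closed, filled glass jar, brown, with a white lid, 74 mm across and 113 mm tall, 0.43 kg, loose; a bystander. The point is on its axis, 55 mm above its foot
- jar_11_mid (a point): a closed, filled glass jar, cream-coloured, standing on the kitchen scale (its plate 26 mm up), with a white lid, 74 mm across and 113 mm tall, 0.43 kg, loose; a bystander. The point is on its axis, 55 mm above its foot

How it is judged:
By the outcome, as a careful person would: the job done as asked, in the order asked, and still so for the second after the job is handed in, with the robot touching nothing.
It also fails if it takes over 72 s, if anything falls off the work surface, if the arm or the gripper's body presses on something with over 40 N, if the wrist force passes 120 N, or if a joint passes its speed limit or range.

## Robot

A 7-joint arm with a two-finger parallel gripper is mounted at the origin on the work surface; the furniture and walls round the work are solid. World frame = base frame: x ahead of the robot, y to its left, z up, the work surface at z = 0. Lengths are in m, angles in rad, forces in N, time in s.
With the tool pointing down it reaches from about 0.35 to 0.775 m from the base axis. Payload 3.1 kg.
Tool frame: the origin (TCP) lies at the very end of the fingers, on their centre line; the grasp point (between the pads) lies 19 mm behind it; x points along the fingers, y is the direction in which the jaws open and shut, and the axes are right-handed (so a half turn about x gives the same grasp; the last joint's range is limited). The gripper opens to 85 mm and grips with 20 to 120 N. Pads are 22 mm wide; open, the fingers measure 114 mm over their backs; the gripper's body (76 mm by 85 mm) begins 54 mm behind the grasp point. The pads swing forward as they close: fully open they stand 13 mm farther back than shut.
Start: joints at [1.272, 0.311, 0.014, 1.512, -0.004, 1.319, -0.027], TCP at [0.14, -0.532, 0.231] pointing down, gripper open.
Joint ranges: [-2.7, 2.7], [-0.3, 1.91], [-1.27, 1.3], [0.12, 2.57], [-1.44, 4.58], [0.2, 2.03], [-3.05, 3.05]. Speed limits (rad/s): [2.79, 2.79, 3.14, 3.14, 3.14, 3.14, 3.14].

## Interface

Orientations are given as [roll, pitch, yaw] about the fixed x, y, z axes, in that order (R = Rz(yaw) Ry(pitch) Rx(roll)).
In Python, from rig import robot gives the robot as it stands.
- The arm moves only by the tool arm_command, never from a script. Its arguments are lists of equal length, an entry for each row: "linear": the shift along the world's x, y, z in cm, a list of three; "roll": the turn about the world's z in rad. In form: {"linear": [[x, y, z], ...], "roll": [roll, ...]}. A call has 1 to 10 rows; each row is the pose to reach, as a shift and turn from the pose measured when the call began; what a row does not reach only later rows make up. A row lasts 1/8 s, in which the tool goes at most 62.5 mm and 10.7 degrees, less where a joint would pass 70% of its speed; a pose out of reach is approached as far as the arm can. A call with a gripper value outside its range is refused whole. "hand" is the gripper's target within -1 to 1 (fully open at 1, half-way at 0, shut at -1), set as the call begins (left out, the last holds). The fingers move at their own pace and stop on an object; "force" is the grip in N (left out, the last holds). Time passes only in rows, so rows that repeat a pose let the fingers close. It gives the time, the measured TCP pose, the force and the opening at its end, in the units of the state.
- robot.sense(): the state, without advancing time (a new reading comes with each control period).
- robot.read_camera(name): name is "scene" or "side" or "wrist"; returns (picture, depth): 480x640x3 uint8, red, green, blue; 480x640 float32, m along the optical axis (not along the pixel's ray), 0 where there is no reading.
- robot.camera_info(name): a dict with "camera_matrix" (3x3 intrinsics, pixels), "origin" and "rotation" of the camera in the world; the wrist camera has in their place "mount" (4x4, takes a point from camera to tool coordinates, whose origin is the TCP and whose axes are the tool frame's). Camera axes: x right, y up, looking along -z (the intrinsics and any distortion apply to the point x, -y, -z); pixel columns grow to the right and rows downward; lengths in m; the calibration is good to about 2 mm. A picture is of the moment at which its call begins: read the wrist's pose just before it. camera_info takes no time and is no camera call.
- robot.hand_in(): hands the job in, once; it reports no verdict.
The state is a dict: "time": time; "q": joint angles; "joint_vel": joint speeds; "joint_torque": joint torques, N m; "position": TCP position; "tcp_rot": TCP orientation; "wrist_force": force on the tool from outside, world axes, zero at the start; "torque": the same for the moment, N m; "grip_width": finger opening in m.
Only numpy, scipy, OpenCV 4.12 (cv2) and the standard library are available. Lean on these libraries where they do the work, as an engineer would, in place of code of your own. Each camera call takes 0.05 s, during which the arm holds its last target. There are 200 camera calls.

## Working session

There is one attempt and no reset: what is moved stays moved. The work goes in short steps, Python scripts to look and compute and a tool call to move; the robot and the scene stay as the last step left them, time stands still between calls to the robot, and variables do not carry over. Pictures are saved under pics/ and viewed, about 8 in all and at most 12, crops included, and the job is handed in when it is done.

Besides the shell and the picture viewer there is one more tool, called after "Emit:" as a command line: name --pt "numbers of a row" for each row, then --argument value for the rest. arm_command: Moves the arm, as the interface text tells. Its arguments: {"type":"object","properties":{"linear":{"type":"array","items":{"type":"array","items":{"type":"number"}}},"roll":{"type":"array","items":{"type":"number"}},"hand":{"type":"number"},"force":{"type":"number"}},"required":["linear","roll"]}

```bash
ls; mkdir -p pics; cat > h.py <<'E'
import numpy as np,cv2
from rig import robot
def cam(name):
    s=robot.sense(); im,d=robot.read_camera(name); c=robot.camera_info(name)
    K=np.array(c["camera_matrix"])
    if "mount" in c:
        from scipy.spatial.transform import Rotation as R
        T=np.eye(4); r=np.array(s["tcp_rot"]); T[:3,:3]=r if r.shape==(3,3) else R.from_euler('xyz',r).as_matrix(); T[:3,3]=s["position"]
        M=T@np.array(c["mount"]); Rm,o=M[:3,:3],M[:3,3]
    else: Rm,o=np.array(c["rotation"]),np.array(c["origin"])
    if Rm.shape!=(3,3):
        from scipy.spatial.transform import Rotation as R
        Rm=R.from_euler('xyz',Rm).as_matrix()
    dist=c.get("distortion",None)
    v,u=np.mgrid[0:480,0:640].astype(float)
    uv=np.stack([u.ravel(),v.ravel()],1)
    n=cv2.undistortPoints(uv[:,None],K,np.array(dist,float) if dist is not None else None)[:,0]
    z=d.ravel().astype(float)
    P=np.stack([n[:,0]*z,-n[:,1]*z,-z],1)@Rm.T+o
    P[z<=0]=np.nan
    return im,d,P.reshape(480,640,3),(K,Rm,o,dist)
def save(n,im): cv2.imwrite("pics/"+n,im[:,:,::-1])
E
python3 - <<'E'
from h import *
print(robot.sense())
for n in("scene","side","wrist"):
    c=robot.camera_info(n); print(n,{k:np.round(np.array(v),4).tolist() for k,v in c.items() if not isinstance(v,str)})
ims=[]
for n in("scene","side"):
    im,d,P,_=cam(n); save(n+"0.png",im); np.savez(n+"0.npz",im=im,P=P)
E
```

```text
pics
{'time': 0.0, 'q': array([ 1.27228969,  0.31172075,  0.01402851,  1.51305047, -0.00443055,
        1.31918378, -0.0271931 ]), 'joint_vel': array([ 8.08462247e-04,  2.50703979e-04, -1.40051433e-03,  1.30108656e-03,
       -2.41514306e-04, -3.39306235e-04, -2.86489519e-05]), 'joint_torque': array([ 1.17512135e-05, -3.79907441e+01,  1.45935332e-01, -2.30587578e+01,
        1.22201731e-02,  1.37133873e-02, -5.10603059e-06]), 'position': array([ 0.1395166 , -0.53126526,  0.2302265 ]), 'tcp_rot': array([-1.53763298,  1.56846507,  1.8608076 ]), 'wrist_force': array([-0.06504571, -0.62918081,  0.77601274]), 'torque': array([0.00632039, 0.02296091, 0.03506002]), 'grip_width': 0.0854337314878732}
scene {'camera_matrix': [[588.0595, 0.0, 323.2412], [0.0, 588.0595, 238.7193], [0.0, 0.0, 1.0]], 'origin': [-0.0927, 0.8611, 1.0898], 'rotation': [0.7658, 0.0019, -2.4254]}
side {'camera_matrix': [[495.2575, 0.0, 314.2918], [0.0, 495.2575, 248.7202], [0.0, 0.0, 1.0]], 'origin': [1.023, -0.8615, 0.6032], 'rotation': [1.1262, -0.0091, 0.4395]}
wrist {'camera_matrix': [[394.9269, 0.0, 317.4729], [0.0, 394.9269, 236.9642], [0.0, 0.0, 1.0]], 'mount': [[0.0003, 0.2946, -0.9556, -0.1416], [1.0, -0.0006, 0.0001, -0.0004], [-0.0005, -0.9556, -0.2946, -0.0754], [0.0, 0.0, 0.0, 1.0]]}
```

View pics/scene0.png

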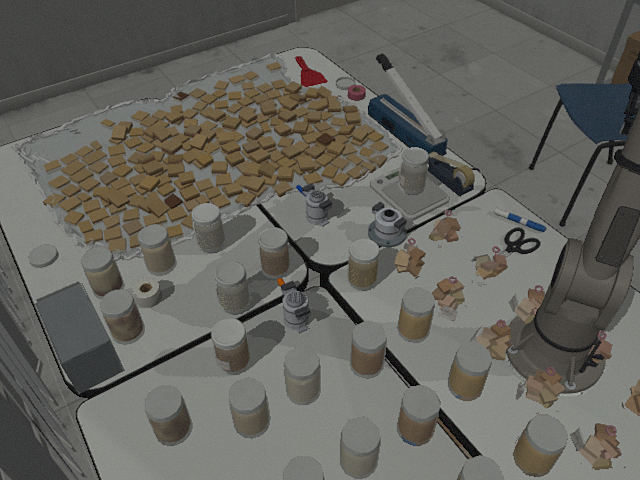

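View pics/side0.png

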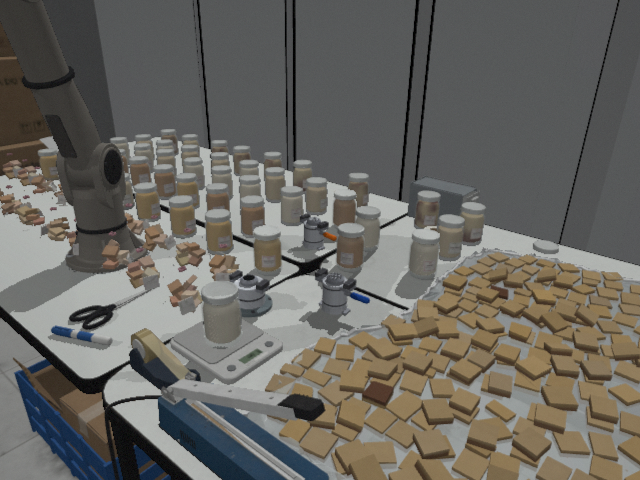

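Scene image: orange stage is at about (296,305), blue stage at (317,205), and base at (387,225). The jar on the scale is at (413,170), with other jars at (274,250), (363,265) and (232,287). In the side image, base, blue and orange are at (250,290), (335,290) and (313,232).

```bash
cat >> h.py <<'E'
from scipy.optimize import least_squares
def circ(p,r,c0):
    f=lambda c:np.hypot(p[:,0]-c[0],p[:,1]-c[1])-r
    s=least_squares(f,c0,loss='soft_l1',f_scale=.002); return s.x,np.sqrt(np.mean(np.minimum(abs(s.fun),1)**2)) if 0 else np.median(abs(f(s.x)))
E
python3 - <<'E'
from h import *
D={n:np.load(n+"0.npz") for n in("scene","side")}
pix={"base":((387,225),(250,290)),"blue":((317,205),(335,290)),"orange":((296,308),(313,232))}
for k,(a,b) in pix.items():
    print(k,np.round(D["scene"]["P"][a[1],a[0]],3),np.round(D["side"]["P"][b[1],b[0]],3))
A=np.concatenate([D[n]["P"].reshape(-1,3) for n in D]); C=np.concatenate([D[n]["im"].reshape(-1,3) for n in D]).astype(int)
src=np.repeat([0,1],480*640)
for k,(a,b) in pix.items():
    c=(D["scene"]["P"][a[1],a[0],:2]+D["side"]["P"][b[1],b[0],:2])/2
    r,lo,hi=(.034,.012,.045) if k=="base" else (.028,.015,.04)
    for it in range(3):
        m=(np.hypot(*(A[:,:2]-c).T)<r+.012)&(A[:,2]>lo)&(A[:,2]<hi)
        c,e=circ(A[m],r,c)
    for s in(0,1):
        mm=m&(src==s); print("  ",s,mm.sum(),circ(A[mm],r,c))
    print(k,c,e,m.sum())
    H=C; 
    d=np.hypot(*(A[:,:2]-c).T)
    col=(C[:,0]-C[:,2]>90) if k=="orange" else (C[:,2]-C[:,0]>50)
    for s in(0,1):
        g=col&(d<.1)&(d>.04)&(A[:,2]>.03)&(A[:,2]<.08)&(src==s)
        if g.sum()>3:
            q=np.median(A[g],0); v=q[:2]-c; print("  arm",s,g.sum(),q.round(4),np.hypot(*v).round(4),"yaw",np.arctan2(v[1],v[0]).round(3))
# jars: lids
m=(A[:,2]>.1)&(A[:,2]<.15)&(A[:,0]>.2)&(A[:,0]<.9)&(abs(A[:,1])<.8)
P=A[m]; 
g=np.zeros((340,240),np.uint8); ij=((P[:,:2]-[.2,-.8])/.005).astype(int); g[ij[:,1].clip(0,339),ij[:,0].clip(0,239)]=1
n,l,st,ce=cv2.connectedComponentsWithStats(g)
for i in range(1,n):
    if st[i,4]>40: print("jar",(ce[i]*.005+[.2,-.8]).round(3),st[i,4])
E
```

```text
base [ 0.47  -0.023  0.061] [ 0.508 -0.08   0.062]
blue [0.643 0.043 0.07 ] [0.672 0.001 0.062]
orange [0.459 0.32  0.074] [0.488 0.28  0.054]
   0 324 (array([ 0.48566938, -0.05097737]), np.float64(0.0021255790304432753))
   1 372 (array([ 0.48607334, -0.04785013]), np.float64(0.0013033461113500545))
base [ 0.48567099 -0.04912257] 0.0019153642219513697 696
   0 148 (array([0.66212544, 0.02255741]), np.float64(0.0012357776707776838))
   1 236 (array([0.66154176, 0.02642335]), np.float64(0.0009506457018793445))
blue [0.66182415 0.02531745] 0.001345612585395178 384
  arm 0 31 [0.7305 0.0138 0.0553] 0.0696 yaw -0.166
  arm 1 106 [0.7272 0.0083 0.0542] 0.0675 yaw -0.255
   0 143 (array([0.4766117 , 0.30364373]), np.float64(0.0009306412492267359))
   1 159 (array([0.47570961, 0.30778135]), np.float64(0.0014213939932472275))
orange [0.47647673 0.30583466] 0.0016083269492393401 302
  arm 0 31 [0.5464 0.2783 0.0566] 0.0751 yaw -0.375
  arm 1 46 [0.542  0.2758 0.0545] 0.0721 yaw -0.43
jar [ 0.68 -0.43] 191
jar [ 0.525 -0.215] 197
jar [0.433 0.114] 177
jar [0.257 0.154] 178
jar [0.615 0.224] 176
jar [0.796 0.27 ] 182
jar [0.28  0.291] 175
jar [0.612 0.361] 175
jar [0.832 0.4  ] 175
jar [0.341 0.423] 177
jar [0.499 0.469] 180
jar [0.867 0.528] 165
jar [0.371 0.542] 183
jar [0.755 0.647] 1037
jar [0.211 0.581] 71
jar [0.474 0.652] 179
jar [0.24  0.706] 92
```

Emit:
arm_command --pt "3.5 4.8 0" --pt "7 9.6 0" --pt "10.5 14.4 0" --pt "14 19.2 0" --pt "17.3 24 0" --pt "20.7 28.8 0" --pt "24.2 33.6 -1" --pt "27.7 38.4 -2" --pt "31.2 43.3 -3" --pt "34.6 48.2 -3" --roll '[0,0,0,0,0,0,0,0,0,0]' --hand 1

```text
time: 1.35
position: [0.4855, -0.048, 0.1992]
tcp_rot: [-0.859, 1.567, 2.539]
wrist_force: [1.2, -0.3, 0.4]
grip_width: 0.0853
```

Emit:
arm_command --pt "0 0 0" --pt "0 0 0" --roll '[0,0]'

```text
time: 1.6
position: [0.4848, -0.0483, 0.1985]
tcp_rot: [-0.548, 1.566, 2.85]
wrist_force: [0.2, -0.8, 0.3]
grip_width: 0.0856
```

```bash
cat >> h.py <<'E'
from scipy.spatial.transform import Rotation as Rr
def st():
    s=robot.sense(); M=Rr.from_euler('xyz',s["tcp_rot"]).as_matrix()
    print("t %.2f pos %s yang %.3f zang %.3f xdown %s q %s F %s T %s w %.4f"%(s["time"],s["position"].round(4),np.arctan2(M[1,1],M[0,1]),np.arctan2(M[1,2],M[0,2]),M[:,0].round(3),s["q"].round(2),s["wrist_force"].round(1),s["torque"].round(2),s["grip_width"])); return s
E
python3 - <<'E'
from h import *
st()
im,d,P,_=cam("wrist"); save("w1.png",im); np.savez("w1.npz",im=im,P=P)
E
```

```text
t 1.60 pos [ 0.4848 -0.0483  0.1985] yang -1.314 zang -2.885 xdown [-0.005  0.001 -1.   ] q [ 0.47  0.24 -0.48  1.71  0.12  1.22 -1.36] F [ 0.2 -0.8  0.3] T [-0.05  0.04 -0.01] w 0.0856
```

View pics/w1.png

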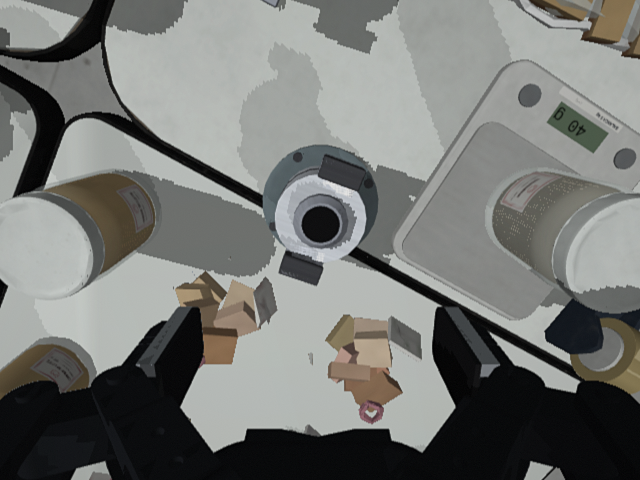

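Wrist image: the base is at (320,220), with its dark hooks at (342,173) and (301,267).

```bash
cat >> h.py <<'E'
def hooks(im,P,c,zt,h=.012,r0=.026):
    """c guess centre; zt = neck-begin height; returns hook centroids (top faces)"""
    d=np.hypot(P[...,0]-c[0],P[...,1]-c[1])
    m=((abs(P[...,2]-zt-h)<.005)&(d>r0)&(d<.052)).astype(np.uint8)
    n,l,s,ce=cv2.connectedComponentsWithStats(m)
    out=[]
    for i in np.argsort(-s[1:,4])[:2]+1:
        q=P[l==i]; 
        r=cv2.minAreaRect((q[:,:2]*1e4).astype(np.float32)); b=np.array(r[0])/1e4
        print("hook",s[i,4],b.round(4),np.array(r[1])/10,r[2],"z",np.median(q[:,2]).round(4)); out.append(b)
    if len(out)==2:
        v=out[0]-out[1]; print("centre",((out[0]+out[1])/2).round(4),"sep",np.hypot(*v).round(4),"yaw",np.arctan2(v[1],v[0]).round(3))
    return out
E
python3 - <<'E'
from h import *
D=np.load("w1.npz"); P=D["P"]; im=D["im"]
for u,v in((342,168),(301,267),(300,222),(322,190),(320,200)): print(u,v,P[v,u].round(4))
hooks(im,P,(.486,-.049),.06)
d=np.hypot(P[...,0]-.486,P[...,1]+.049)
q=P[(d<.045)&(abs(P[...,2]-.06)<.003)]; print(len(q),q[:,:2].min(0),q[:,:2].max(0))
# drum top outline fit
r=cv2.minEnclosingCircle((q[:,:2]*1e4).astype(np.float32)); print(np.array(r[0])/1e4,r[1]/10)
q=P[(d<.045)&(abs(P[...,2]-.072)<.003)&(d<.022)]
r=cv2.minEnclosingCircle((q[:,:2]*1e4).astype(np.float32)); print(len(q),np.array(r[0])/1e4,r[1]/10)
E
```

```text
342 168 [ 0.5284 -0.0531  0.0719]
301 267 [ 0.4514 -0.0439  0.0707]
300 222 [ 0.484  -0.0349  0.0699]
322 190 [ 0.5079 -0.0448  0.0574]
320 200 [ 0.5028 -0.0446  0.0692]
hook 1029 [ 0.5247 -0.0539] [30.66106567 15.73796234] 84.52000427246094 z 0.0708
hook 852 [ 0.4491 -0.0442] [30.45580444 15.69031372] 83.68093872070312 z 0.0708
centre [ 0.4869 -0.049 ] sep 0.0763 yaw -0.128
3871 [ 0.45058645 -0.08299984] [ 0.52927697 -0.01546968]
[ 0.48884492 -0.04251683] 40.579071044921875
1722 [ 0.48734741 -0.04848287] 18.128106689453126
```

Emit:
arm_command --pt "0 4 0" --pt "0 9 0" --pt "0 14 0" --pt "-0.3 19 0" --pt "-0.6 24 -0.5" --pt "-0.9 29 -1" --pt "-0.9 33 -1.5" --pt "-0.9 35.4 -1.5" --pt "-0.9 35.4 -1.5" --pt "-0.9 35.4 -1.5" --roll '[-0.1,-0.2,-0.3,-0.4,-0.5,-0.6,-0.66,-0.66,-0.66,-0.66]'

```text
time: 2.9
position: [0.4767, 0.3016, 0.1835]
tcp_rot: [-0.011, 1.568, 2.722]
wrist_force: [-0.2, 0.5, -0.4]
grip_width: 0.0854
```

```bash
python3 - <<'E'
from h import *
st()
im,d,P,_=cam("wrist"); save("w2.png",im); np.savez("w2.npz",im=im,P=P)
hooks(im,P,(.477,.305),.07)
C=im.astype(int); m=(C[...,0]-C[...,2]>90)&(P[...,2]>.04)&(np.hypot(P[...,0]-.477,P[...,1]-.305)<.1)
q=P[m]; print(m.sum(),np.median(q,0).round(4))
q2=P[(np.hypot(P[...,0]-.477,P[...,1]-.305)<.022)&(abs(P[...,2]-.082)<.004)]
r=cv2.minEnclosingCircle((q2[:,:2]*1e4).astype(np.float32)); print(len(q2),np.array(r[0])/1e4,r[1]/10)
E
```

```text
t 2.90 pos [0.4767 0.3016 0.1835] yang -1.980 zang 2.733 xdown [-0.003  0.001 -1.   ] q [-0.21  0.42 -0.53  1.53  0.22  1.25 -2.75] F [-0.2  0.5 -0.4] T [-0.06 -0.01 -0.  ] w 0.0854
hook 1233 [0.5126 0.2912] [30.38542175 15.80793152] 68.63960266113281 z 0.0809
hook 999 [0.4426 0.3218] [30.46875916 16.20044403] 68.83531188964844 z 0.0808
centre [0.4776 0.3065] sep 0.0764 yaw -0.412
1196 [0.5408 0.2816 0.0548]
2230 [0.47766318 0.3063624 ] 19.02220916748047
```

View pics/w2.png

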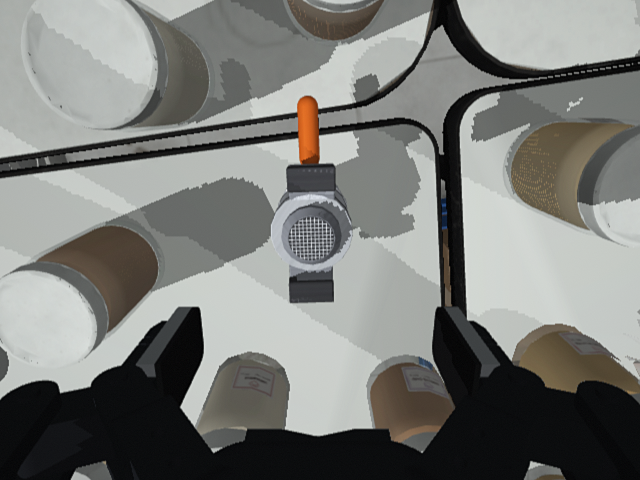

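The orange stage is centred at px (312,235), with its arm pointing up at (308,130) and free space at both jaw sides. Measured centre is (0.4777, 0.3065), yaw about -0.385, and top z 0.081 as expected.

Emit:
arm_command --pt "0.1 0.5 -3" --pt "0.1 0.5 -7" --pt "0.1 0.5 -11" --pt "0.1 0.5 -14" --pt "0.1 0.5 -16" --pt "0.1 0.5 -16" --pt "0.1 0.5 -16" --roll '[0.02,0.02,0.02,0.02,0.02,0.02,0.02]'

```text
time: 3.82
position: [0.4789, 0.306, 0.0246]
tcp_rot: [-0.785, 1.569, 1.965]
wrist_force: [-0.1, 0.3, -0.1]
grip_width: 0.0853
```

Emit:
arm_command --pt "0 0 0" --pt "0 0 0" --pt "0 0 0" --pt "0 0 0" --pt "0 0 0" --roll '[0,0,0,0,0]' --hand -1 --force 40

```text
time: 4.45
position: [0.48, 0.3061, 0.0261]
tcp_rot: [-1.836, 1.568, 0.914]
wrist_force: [0.2, -1.2, 5.7]
grip_width: 0.0549
```

```bash
python3 -c "
from h import *
st()"
```

```text
t 4.45 pos [0.48   0.3061 0.0261] yang -1.962 zang 2.750 xdown [ 0.002  0.002 -1.   ] q [-0.26  0.59 -0.48  1.7   0.33  0.93 -2.83] F [ 0.2 -1.2  5.7] T [-0.41  0.09 -0.04] w 0.0549
```

Emit:
arm_command --pt "0 0 1" --pt "0 0 4" --pt "0 0 8" --pt "0 0 12" --pt "0 0 16" --pt "0 0 16" --roll '[0,0,0,0,0,0]'

```text
time: 5.2
position: [0.4815, 0.3081, 0.1898]
tcp_rot: [-2.049, 1.56, 0.702]
wrist_force: [-0.4, 0.2, -1.8]
grip_width: 0.0554
```

```bash
cat >> h.py <<'E'
def inhand(name=None):
    s=st(); im,d,P,_=cam("wrist")
    if name: save(name,im)
    M=Rr.from_euler('xyz',s["tcp_rot"]).as_matrix()
    Q=(P-s["position"])@M   # tool coords: x along fingers
    # yaw-ish frame: use -x as height, (z, y) lateral
    L=np.stack([Q[...,2],Q[...,1],-Q[...,0]],-1)
    return s,im,P,L
E
python3 - <<'E'
from h import *
s,im,P,L=inhand("w3.png")
C=im.astype(int); m=(C[...,0]-C[...,2]>90)&(np.hypot(L[...,0],L[...,1])<.12)
print("arm tool(z,y,h)",np.median(L[m],0).round(4))
for u,v in ((320,240),(320,300),(320,330),(320,360)): print(u,v,L[v,u].round(4))
dd=np.hypot(L[...,0],L[...,1]); k=(dd<.06)&(L[...,2]>.03)&(L[...,2]<.08)
print(k.sum(),np.histogram(L[k][:,2],20))
np.savez("w3.npz",im=im,L=L,P=P)
E
```

```text
t 5.20 pos [0.4815 0.3081 0.1898] yang -1.962 zang 2.751 xdown [ 0.008  0.007 -1.   ] q [-0.21  0.43 -0.54  1.51  0.23  1.26 -2.74] F [-0.4  0.2 -1.8] T [ 0.03 -0.07  0.06] w 0.0554
arm tool(z,y,h) [-0.0654 -0.0013  0.0287]
320 240 [-0.0435  0.0002  0.0418]
320 300 [-0.033   0.0002  0.0561]
320 330 [-0.0168  0.0003  0.0423]
320 360 [-0.0143  0.0002  0.053 ]
68027 (array([  698,   449,   673,   850,  3276,  6201,  1523,  2273,  3873,
       10142, 10982,  4994,  2563,  1778,  1872,  1958,  2292,  3650,
        3719,  4261]), array([0.03000197, 0.03250185, 0.03500174, 0.03750163, 0.04000151,
       0.0425014 , 0.04500129, 0.04750117, 0.05000106, 0.05250095,
       0.05500083, 0.05750072, 0.06000061, 0.0625005 , 0.06500038,
       0.06750027, 0.07000016, 0.07250004, 0.07499993, 0.07749982,
       0.0799997 ]))
```

View pics/w3.png

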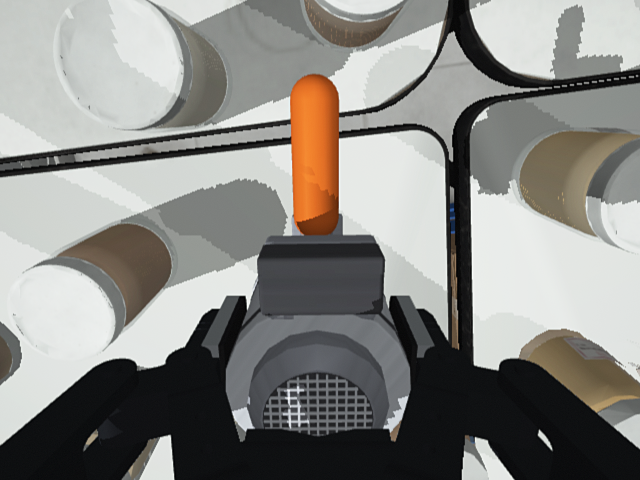

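```bash
cat >> h.py <<'E'
def measure(im,L,sel):
    dd=np.hypot(L[...,0],L[...,1])
    rows=np.arange(480)[:,None]*np.ones(640)
    m=(abs(L[...,1])<.016)&(L[...,0]<-.02)&(L[...,0]>-.055)&(L[...,2]>.050)&(L[...,2]<.062)
    q=L[m]; print("hook n",m.sum(),"z pct",np.percentile(q[:,0],[1,50,99]).round(4),"y",np.percentile(q[:,1],[1,99]).round(4),"h",np.median(q[:,2]).round(4))
    a=sel&(L[...,0]<-.03)&(L[...,0]>-.11); q=L[a]; 
    zs=np.arange(-.088,-.05,.004); c=[]
    for z in zs:
        k=q[abs(q[:,0]-z)<.002]; 
        if len(k)>10: c.append((z,np.percentile(k[:,1],[2,98]).mean(),k[:,2].max()))
    c=np.array(c); f=np.polyfit(c[:,0],c[:,1],1); print("arm line: slope %.4f y at z0 %.4f"%tuple(f),"tip z",q[:,0].min().round(4),"top h",c[:,2].mean().round(4))
    # neck tip circle & hook inner edge
E
python3 - <<'E'
from h import *
D=np.load("w3.npz"); im,L=D["im"],D["L"]; C=im.astype(int)
measure(im,L,C[...,0]-C[...,2]>90)
for v in range(228,330,6): print(v,L[v,320].round(4))
E
```

```text
hook n 7909 z pct [-0.0438 -0.0371 -0.0286] y [-0.0143  0.015 ] h 0.0547
arm line: slope 0.0101 y at z0 -0.0006 tip z -0.0857 top h 0.0313
228 [-0.0431  0.0003  0.0288]
234 [-0.041   0.0003  0.0278]
240 [-0.0435  0.0002  0.0418]
246 [-0.0434  0.0002  0.0466]
252 [-0.0436  0.0002  0.0516]
258 [-0.0428  0.0002  0.0537]
264 [-0.0416  0.0002  0.0546]
270 [-0.0402  0.0002  0.0548]
276 [-0.0386  0.0002  0.0548]
282 [-0.0374  0.0002  0.0554]
288 [-0.0351  0.0002  0.0539]
294 [-0.034   0.0002  0.0548]
300 [-0.033   0.0002  0.0561]
306 [-0.0308  0.0002  0.0549]
312 [-0.0291  0.0002  0.0547]
318 [-0.0209  0.0003  0.0428]
324 [-0.0188  0.0003  0.0424]
```

Emit:
arm_command --pt "0 -3 0" --pt "0 -7 0" --pt "0 -11 0" --pt "0 -15 0" --pt "0.3 -19 0" --pt "0.3 -23 0" --pt "0.6 -27 0" --pt "0.6 -31 0" --pt "0.6 -34 0" --pt "0.6 -35.5 0" --roll '[0.15,0.32,0.49,0.66,0.83,1.0,1.17,1.34,1.51,1.68]'

```text
time: 6.5
position: [0.4842, -0.051, 0.1848]
tcp_rot: [-1.618, 1.561, 2.815]
wrist_force: [0.6, -0.4, -3.1]
grip_width: 0.0553
```

Emit:
arm_command --pt "0 0 0" --pt "0 0 0" --pt "0 0 0" --roll '[0.06,0.06,0.06]'

```text
time: 6.88
position: [0.4834, -0.0504, 0.1838]
tcp_rot: [-1.63, 1.559, 2.863]
wrist_force: [0.2, 0.8, -2.6]
grip_width: 0.055
```

```bash
python3 - <<'E'
from h import *
s,im,P,L=inhand("w4.png"); C=im.astype(int)
measure(im,L,C[...,0]-C[...,2]>90)
E
```

```text
t 6.88 pos [ 0.4834 -0.0504  0.1838] yang -0.220 zang -1.791 xdown [-0.011  0.003 -1.   ] q [ 0.68  0.3  -0.75  1.73  0.22  1.21 -0.35] F [ 0.2  0.8 -2.6] T [-0.   -0.04  0.03] w 0.0550
hook n 7935 z pct [-0.0444 -0.0378 -0.0292] y [-0.014   0.0154] h 0.0548
arm line: slope 0.0126 y at z0 -0.0001 tip z -0.0865 top h 0.031
```

Emit:
arm_command --pt "0.4 0.4 0" --pt "0.4 0.4 -3" --pt "0.4 0.4 -5" --pt "0.4 0.4 -7" --pt "0.4 0.4 -7.5" --pt "0.4 0.4 -7.5" --pt "0.4 0.4 -7.5" --roll '[0,0,0,0,0,0,0]'

```text
time: 7.8
position: [0.4887, -0.0462, 0.1101]
tcp_rot: [-1.676, 1.562, 2.817]
wrist_force: [0.4, 0.1, -2.1]
grip_width: 0.0552
```

```bash
python3 - <<'E'
from h import *
st()
im1,_,P,_=cam("side"); im2,_,_,_=cam("scene")
a=cv2.resize(im1[240:330,200:300],None,fx=4,fy=4); b=cv2.resize(im2[165:255,340:440],None,fx=4,fy=4); save("c5.png",np.hstack([a,b]))
E
```

```text
t 7.80 pos [ 0.4887 -0.0462  0.1101] yang -0.219 zang -1.790 xdown [-0.008  0.003 -1.   ] q [ 0.63  0.39 -0.72  1.82  0.29  1.05 -0.42] F [ 0.4  0.1 -2.1] T [-0.  -0.1 -0. ] w 0.0552
```

View pics/c5.png

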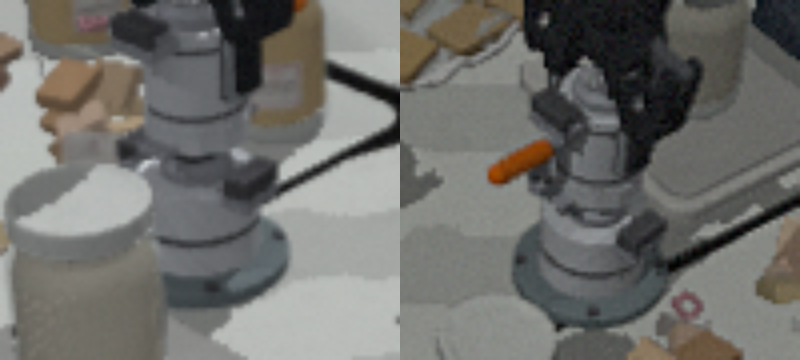

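The orange stage hangs axis-over-axis above the base in both views: drum at about (195,100) over base at (210,210). Lowering it.

Emit:
arm_command --pt "-0.1 0 -0.7" --pt "-0.1 0 -1.2" --pt "-0.1 0 -1.7" --pt "-0.1 0 -2.0" --pt "-0.1 0 -2.0" --roll '[0,0,0,0,0]'

```text
time: 8.52
position: [0.4872, -0.0463, 0.0896]
tcp_rot: [-1.649, 1.561, 2.844]
wrist_force: [-0.7, 0.2, -2.9]
grip_width: 0.0555
```

Emit:
arm_command --pt "0 0 -0.3" --pt "0 0 -0.5" --pt "0 0 -0.5" --roll '[0,0,0]'

```text
time: 8.9
position: [0.4875, -0.0463, 0.0862]
tcp_rot: [-1.549, 1.562, 2.944]
wrist_force: [-4.0, 0.1, 7.5]
grip_width: 0.0553
```

Emit:
arm_command --pt "0 0 0" --pt "0 0 0" --pt "0 0 0" --pt "0 0 0" --roll '[0,0,0,0]' --hand 1

```text
time: 9.4
position: [0.4875, -0.0463, 0.0861]
tcp_rot: [-1.557, 1.562, 2.936]
wrist_force: [0.5, -0.3, -0.3]
grip_width: 0.0852
```

Emit:
arm_command --pt "0 0 1" --pt "0 0 4" --pt "0 0 8" --pt "0 0 12" --pt "0 0 14.5" --pt "0 0 14.5" --pt "0 0 14.5" --roll '[0,0,0,0,0,0,0]'

```text
time: 10.28
position: [0.4869, -0.0463, 0.2304]
tcp_rot: [-1.525, 1.561, 2.968]
wrist_force: [0.1, -0.6, -0.4]
grip_width: 0.0854
```

```bash
python3 - <<'E'
from h import *
st()
im,d,P,_=cam("wrist"); save("w6.png",im)
hooks(im,P,(.487,-.049),.13)
C=im.astype(int); m=(C[...,0]-C[...,2]>90)&(P[...,2]>.06)&(np.hypot(P[...,0]-.487,P[...,1]+.049)<.1)
q=P[m]; print(m.sum(),np.median(q,0).round(4),"top",np.percentile(q[:,2],98))
v=np.median(q,0)[:2]-[.487,-.049]; print(np.hypot(*v),np.arctan2(v[1],v[0]))
E
```

```text
t 10.28 pos [ 0.4869 -0.0463  0.2304] yang -0.219 zang -1.790 xdown [-0.01   0.002 -1.   ] q [ 0.68  0.27 -0.76  1.64  0.19  1.31 -0.33] F [ 0.1 -0.6 -0.4] T [0.01 0.02 0.02] w 0.0854
hook 1360 [ 0.496  -0.0108] [15.94868469 29.79171143] 77.92762756347656 z 0.1408
hook 1068 [ 0.4779 -0.0846] [16.23926544 30.03034973] 76.7557373046875 z 0.1407
centre [ 0.4869 -0.0477] sep 0.076 yaw 1.33
1349 [0.5007 0.0175 0.115 ] top 0.11696495378588057
0.06789696885179754 1.3681167513802557
```

Emit:
arm_command --pt "-1 3.5 0" --pt "-2.2 7.1 0" --pt "-2.2 7.1 -3" --pt "-2.2 7.1 -7" --pt "-2.2 7.1 -11" --pt "-2.2 7.1 -13.3" --pt "-2.2 7.1 -13.3" --pt "-2.2 7.1 -13.3" --roll '[0,0,0,0,0,0,0,0]' --hand -1

```text
time: 11.32
position: [0.4649, 0.0248, 0.0973]
tcp_rot: [-1.568, 1.56, 2.925]
wrist_force: [0.8, 0.1, 1.5]
grip_width: -0.0003
```

```bash
cat > sweep.py <<'E'
import sys; from h import *
# sweep cx cy th0 th1 n off rad : rows in cm from current pose, tool turning with the stage
cx,cy,t0,t1,n,off,rad,yawnow=map(float,sys.argv[1:9]); s=st()
for t in np.linspace(t0,t1,int(n)):
    p=np.array([cx,cy])+rad*np.array([np.cos(t),np.sin(t)])+off*np.array([-np.sin(t),np.cos(t)])
    print(((p-s["position"][:2])*100).round(1),round(t-yawnow,2))
E
python3 sweep.py .487 -.048 1.3 0.3 10 .022 .066 1.35
```

```text
t 11.32 pos [0.4649 0.0248 0.0973] yang -0.219 zang -1.790 xdown [-0.011  0.002 -1.   ] q [ 0.53  0.37 -0.76  1.89  0.3   1.   -0.58] F [0.8 0.1 1.5] T [-0.01 -0.   -0.  ] w -0.0003
[ 1.9 -0.3] -0.05
[ 2.6 -0.3] -0.16
[ 3.4 -0.4] -0.27
[ 4.1 -0.6] -0.38
[ 4.9 -0.9] -0.49
[ 5.6 -1.2] -0.61
[ 6.2 -1.6] -0.72
[ 6.8 -2.1] -0.83
[ 7.4 -2.6] -0.94
[ 7.9 -3.2] -1.05
```

Emit:
arm_command --pt "0.8 -0.2 0" --pt "1.5 -0.2 0" --pt "2.2 -0.3 0" --pt "3.0 -0.3 0" --pt "3.7 -0.5 0" --pt "4.5 -0.7 0" --pt "5.2 -1.0 0" --pt "5.9 -1.4 0" --pt "6.5 -1.8 0" --pt "7.1 -2.3 0" --roll '[0,-0.03,-0.1,-0.21,-0.32,-0.43,-0.55,-0.66,-0.77,-0.88]'

```text
time: 12.58
position: [0.5367, 0.002, 0.0977]
tcp_rot: [-1.626, 1.56, 1.983]
wrist_force: [-0.9, 1.4, 0.0]
grip_width: -0.0003
```

```bash
python3 sweep.py .487 -.048 0.4 -0.15 6 .022 .066 0.47;python3 - <<'E'
from h import *
im,d,P,_=cam("scene"); C=im.astype(int)
r=np.hypot(P[...,0]-.487,P[...,1]+.048)
m=(C[...,0]-C[...,2]>90)&(P[...,2]>.09)&(P[...,2]<.13)&(r<.1)&(r>.045)
q=P[m]; print(m.sum(),np.median(q,0)); v=np.median(q,0)[:2]-[.487,-.048]; print(np.arctan2(v[1],v[0]))
E
```

```text
t 12.57 pos [0.5367 0.002  0.0977] yang -1.104 zang -2.674 xdown [-0.004  0.01  -1.   ] q [ 0.36  0.45 -0.52  1.72  0.24  1.04 -1.34] F [-0.9  1.4  0. ] T [0.07 0.08 0.02] w -0.0003
[ 0.3 -0.4] -0.07
[ 0.7 -1. ] -0.18
[ 1.1 -1.7] -0.29
[ 1.5 -2.3] -0.4
[ 1.7 -3.1] -0.51
[ 1.9 -3.8] -0.62
0 [nan nan nan]
nan
  return _methods._mean(a, axis=axis, dtype=dtype,
  ret = um.true_divide(
```

Emit:
arm_command --pt "0.3 -0.4 0" --pt "0.7 -1.0 0" --pt "1.1 -1.7 0" --pt "1.4 -2.2 0" --pt "1.6 -2.7 0" --pt "1.7 -3.1 0" --roll '[-0.07,-0.18,-0.29,-0.38,-0.46,-0.51]'

```text
time: 13.38
position: [0.5553, -0.0299, 0.0981]
tcp_rot: [-1.784, 1.56, 1.31]
wrist_force: [1.0, 0.6, 0.6]
grip_width: 0.0002
```

Emit:
arm_command --pt "0 -0.3 0" --pt "0.1 -0.6 0" --pt "0.1 -0.6 0" --roll '[-0.04,-0.08,-0.08]'

```text
time: 13.75
position: [0.5567, -0.0359, 0.0983]
tcp_rot: [-1.853, 1.56, 1.161]
wrist_force: [0.4, 0.2, 1.1]
grip_width: 0.0
```

```bash
python3 sweep.py .487 -.048 -0.06 -0.3 5 .022 .066 -0.12
```

```text
t 13.75 pos [ 0.5567 -0.0359  0.0983] yang -1.698 zang 3.014 xdown [ 0.004  0.01  -1.   ] q [ 0.32  0.46 -0.37  1.67  0.18  1.04 -1.81] F [0.4 0.2 1.1] T [ 0.03 -0.08 -0.03] w 0.0000
[-0.3  0.6] 0.06
[-0.2  0.2] 0.0
[-0.1 -0.2] -0.06
[-0.  -0.6] -0.12
[-0.  -1.1] -0.18
```

Emit:
arm_command --pt "0 -0.3 0" --pt "0 -0.6 0" --pt "0 -0.6 0" --roll '[-0.03,-0.06,-0.06]'

```text
time: 14.12
position: [0.5578, -0.0388, 0.099]
tcp_rot: [-1.885, 1.555, 1.07]
wrist_force: [1.7, 5.2, 0.2]
grip_width: -0.0001
```

```bash
python3 - <<'E'
from h import *
st()
im,d,P,_=cam("wrist"); save("w7.png",im)
C=im.astype(int); r=np.hypot(P[...,0]-.487,P[...,1]+.048)
m=(C[...,0]-C[...,2]>90)&(P[...,2]>.09)&(P[...,2]<.13)&(r<.1)&(r>.045)
q=P[m]; print(m.sum(),np.median(q,0)); 
im,d,P,_=cam("side");C=im.astype(int); r=np.hypot(P[...,0]-.487,P[...,1]+.048)
m=(C[...,0]-C[...,2]>70)&(P[...,2]>.09)&(P[...,2]<.13)&(r<.1)&(r>.045)
q=P[m]; print(m.sum(),np.median(q,0)); v=np.median(q,0)[:2]-[.487,-.048]; print(np.arctan2(v[1],v[0]))
b=cv2.resize(im[220:330,180:320],None,fx=4,fy=4); save("c7.png",b)
E
```

```text
t 14.12 pos [ 0.5578 -0.0388  0.099 ] yang -1.757 zang 2.955 xdown [ 0.007  0.014 -1.   ] q [ 0.32  0.46 -0.36  1.67  0.17  1.04 -1.85] F [1.7 5.2 0.2] T [ 1.08 -0.4   0.01] w -0.0001
1753 [ 0.56103201 -0.06134149  0.11546732]
109 [ 0.55222775 -0.06315779  0.11418049]
-0.22833005367921272
```

View pics/c7.png

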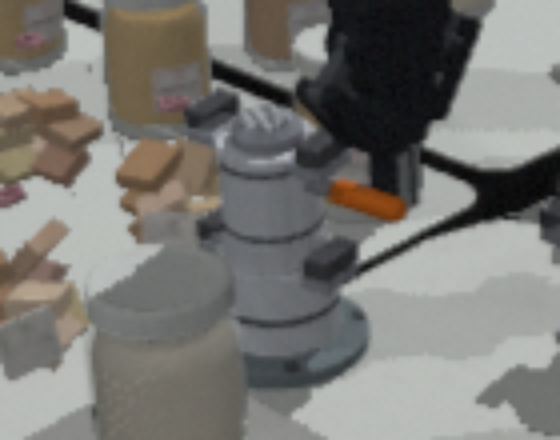

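Emit:
arm_command --pt "0 -0.6 0" --pt "0 -1.0 0" --pt "0 -1.0 0" --roll '[0,0,0]'

```text
time: 14.6
position: [0.5578, -0.0399, 0.0995]
tcp_rot: [-1.683, 1.545, 1.277]
wrist_force: [0.1, 12.0, 1.4]
grip_width: 0.0002
```

Emit:
arm_command --pt "0 1.5 0" --pt "0 3 0" --pt "0 3 4" --pt "0 3 9" --pt "0 3 13" --pt "0 3 13" --pt "0 3 13" --roll '[0,0,0,0,0,0,0]'

```text
time: 15.48
position: [0.5572, -0.0104, 0.2287]
tcp_rot: [-1.642, 1.547, 1.318]
wrist_force: [-0.4, 0.0, -0.5]
grip_width: 0.0001
```

```bash
python3 - <<'E'
from h import *
s=st()
im,d,P,_=cam("wrist"); save("w8.png",im)
hooks(im,P,(.487,-.048),.13); print("base hooks"); 
C=im.astype(int); m=(C[...,0]-C[...,2]>90)&(P[...,2]>.09)&(np.hypot(P[...,0]-.487,P[...,1]+.048)<.1)
q=P[m]; print(m.sum(),np.median(q,0).round(4)); v=np.median(q,0)[:2]-[.487,-.048]; print(np.hypot(*v),np.arctan2(v[1],v[0]))
hooks(im,P,(.662,.0253),.07)
m=(C[...,2]-C[...,0]>50)&(P[...,2]>.04)&(np.hypot(P[...,0]-.662,P[...,1]-.025)<.1); q=P[m]; print(m.sum(),np.median(q,0))
E
```

```text
t 15.47 pos [ 0.5572 -0.0104  0.2287] yang -1.753 zang 2.960 xdown [ 0.006  0.024 -1.   ] q [ 0.29  0.35 -0.39  1.49  0.11  1.32 -1.86] F [-0.4  0.  -0.5] T [-0.04  0.02 -0.  ] w 0.0001
hook 1188 [ 0.5249 -0.0544] [30.51051331 15.95701599] 84.62264251708984 z 0.1408
base hooks
1197 [ 0.554  -0.0548  0.1147]
0.06737215102980111 -0.10120238611219846
hook 1235 [0.7001 0.0167] [30.3887146  15.94227142] 78.42771911621094 z 0.0809
hook 946 [0.6255 0.0344] [30.74989929 15.47100067] 79.54280853271484 z 0.0809
centre [0.6628 0.0255] sep 0.0766 yaw -0.232
141 [0.71578571 0.01398007 0.05512259]
```

Emit:
arm_command --pt "3 1 -1" --pt "6 2 -2" --pt "9 3 -3" --pt "10.5 3.4 -3" --pt "10.5 3.4 -3" --pt "10.5 3.4 -3" --roll '[0,0,0,0,0,0]' --hand 1

```text
time: 16.27
position: [0.6608, 0.0231, 0.197]
tcp_rot: [-1.482, 1.548, 1.478]
wrist_force: [-0.4, -0.4, 0.6]
grip_width: 0.0857
```

```bash
python3 - <<'E'
from h import *
s=st()
im,d,P,_=cam("wrist"); save("w9.png",im)
hooks(im,P,(.662,.0253),.07)
C=im.astype(int);m=(C[...,2]-C[...,0]>50)&(P[...,2]>.04)&(np.hypot(P[...,0]-.662,P[...,1]-.025)<.1); q=P[m]; print(m.sum(),np.median(q,0))
E
```

```text
t 16.27 pos [0.6608 0.0231 0.197 ] yang -1.753 zang 2.960 xdown [ 0.002  0.023 -1.   ] q [ 0.17  0.59 -0.37  1.21  0.19  1.37 -1.94] F [-0.4 -0.4  0.6] T [0.04 0.06 0.03] w 0.0857
hook 1130 [0.7003 0.0168] [30.20534363 15.78912048] 79.06680297851562 z 0.0809
hook 912 [0.6262 0.0345] [30.10308228 15.99800568] 78.65775299072266 z 0.0807
centre [0.6632 0.0257] sep 0.0762 yaw -0.234
1156 [0.72863891 0.01267115 0.05485105]
```

View pics/w9.png

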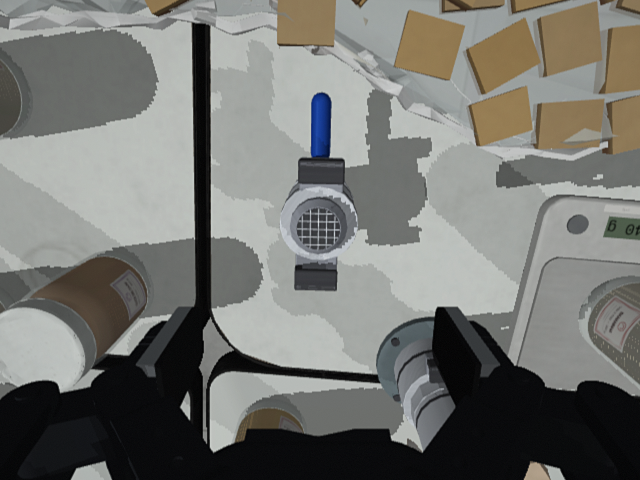

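Blue stage sits at px (320,225) with its arm up at (320,125) and clear jaw sides. The orange hook now matches the base hook in position and edge angle, so orange is locked. Descending on blue.

Emit:
arm_command --pt "0.2 0.3 -3" --pt "0.2 0.3 -7" --pt "0.2 0.3 -11" --pt "0.2 0.3 -15" --pt "0.2 0.3 -17" --pt "0.2 0.3 -17" --pt "0.2 0.3 -17" --roll '[-0.02,-0.02,-0.02,-0.02,-0.02,-0.02,-0.02]'

```text
time: 17.2
position: [0.6645, 0.0262, 0.0297]
tcp_rot: [-1.671, 1.546, 1.269]
wrist_force: [0.7, 1.0, 0.4]
grip_width: 0.0856
```

Emit:
arm_command --pt "0 0 0" --pt "0 0 0" --pt "0 0 0" --pt "0 0 0" --pt "0 0 0" --roll '[0,0,0,0,0]' --hand -1 --force 40

```text
time: 17.82
position: [0.6661, 0.0259, 0.0322]
tcp_rot: [-1.827, 1.545, 1.112]
wrist_force: [-0.8, -0.7, 5.3]
grip_width: 0.0552
```

```bash
python3 -c "
from h import *
st()"
```

```text
t 17.82 pos [0.6661 0.0259 0.0322] yang -1.773 zang 2.939 xdown [ 0.011  0.023 -1.   ] q [ 0.16  0.73 -0.34  1.41  0.24  1.04 -1.99] F [-0.8 -0.7  5.3] T [-0.33  0.19 -0.01] w 0.0552
```

Emit:
arm_command --pt "0 0 1" --pt "0 0 5" --pt "0 0 10" --pt "0 0 15" --pt "0 0 20" --pt "0 0 20" --pt "0 0 20" --roll '[0,0,0,0,0,0,0]'

```text
time: 18.7
position: [0.6652, 0.0259, 0.231]
tcp_rot: [-1.744, 1.547, 1.196]
wrist_force: [-0.1, 0.6, -3.8]
grip_width: 0.0554
```

Emit:
arm_command --pt "-2 0 0" --pt "-4 -1 0" --pt "-6 -2 0" --pt "-8 -3 0" --pt "-10 -4 0" --pt "-12 -5 0" --pt "-14 -6 0" --pt "-16 -7 0" --pt "-17.5 -7 0" --pt "-17.5 -7 0" --roll '[0.16,0.33,0.5,0.67,0.84,1.01,1.18,1.35,1.5,1.55]'

```text
time: 19.95
position: [0.4872, -0.0445, 0.2286]
tcp_rot: [-1.667, 1.541, 2.824]
wrist_force: [0.0, 0.0, -2.4]
grip_width: 0.0552
```

Emit:
arm_command --pt "0 0 0" --pt "0 0 0" --roll '[0,0]'

```text
time: 20.2
position: [0.4861, -0.0447, 0.2271]
tcp_rot: [-1.647, 1.538, 2.843]
wrist_force: [0.8, 0.4, -2.5]
grip_width: 0.0552
```

```bash
python3 - <<'E'
from h import *
s,im,P,L=inhand("w10.png"); C=im.astype(int)
m=(abs(L[...,1])<.016)&(L[...,0]<-.02)&(L[...,0]>-.055)&(L[...,2]>.044)&(L[...,2]<.056)
measure(im,L,C[...,2]-C[...,0]>60)
q=L[m]; print(np.percentile(q[:,0],[1,50,99]),np.percentile(q[:,1],[1,99]),np.median(q[:,2]))
E
```

```text
t 20.20 pos [ 0.4861 -0.0447  0.2271] yang -0.222 zang -1.793 xdown [-0.032  0.01  -0.999] q [ 0.63  0.28 -0.7   1.63  0.17  1.33 -0.33] F [ 0.8  0.4 -2.5] T [-0.01 -0.02 -0.  ] w 0.0552
hook n 62 z pct [-0.0437 -0.0372 -0.03  ] y [-0.0108  0.0143] h 0.0502
arm line: slope 0.0038 y at z0 0.0002 tip z -0.0861 top h 0.025
[-0.04407406 -0.03739254 -0.02900007] [-0.01395619  0.01541669] 0.04859612575443789
```

Emit:
arm_command --pt "0.2 -0.1 -1" --pt "0.2 -0.1 -2.5" --pt "0.2 -0.1 -4" --pt "0.2 -0.1 -4" --pt "0.2 -0.1 -4" --roll '[0,0,0,0,0]'

```text
time: 20.88
position: [0.4887, -0.0455, 0.1875]
tcp_rot: [-1.664, 1.539, 2.827]
wrist_force: [0.8, 0.1, -3.9]
grip_width: 0.0551
```

```bash
python3 - <<'E'
from h import *
st()
im1,_,P,_=cam("side"); im2,_,_,_=cam("scene")
a=cv2.resize(im1[210:310,200:300],None,fx=4,fy=4); b=cv2.resize(im2[145:245,340:440],None,fx=4,fy=4); save("c11.png",np.hstack([a,b]))
E
```

```text
t 20.88 pos [ 0.4887 -0.0455  0.1875] yang -0.222 zang -1.793 xdown [-0.03   0.01  -0.999] q [ 0.62  0.32 -0.7   1.69  0.2   1.24 -0.35] F [ 0.8  0.1 -3.9] T [-0.01 -0.06  0.02] w 0.0551
```

View pics/c11.png

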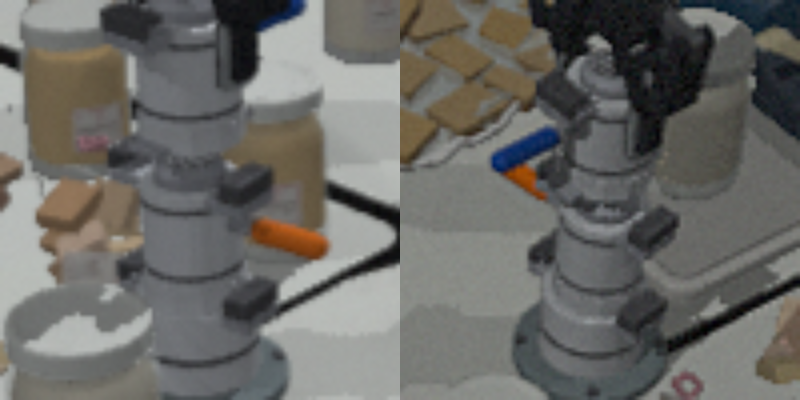

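The blue stage hangs over the orange neck in both views, its drum (195,90) above (190,200), and the orange hooks stand over the base hooks. Lowering.

Emit:
arm_command --pt "-0.1 0 -0.7" --pt "-0.1 0 -1.2" --pt "-0.1 0 -1.7" --pt "-0.1 0 -2.1" --pt "-0.1 0 -2.1" --roll '[0,0,0,0,0]'

```text
time: 21.6
position: [0.4877, -0.0456, 0.1666]
tcp_rot: [-1.659, 1.539, 2.832]
wrist_force: [-0.3, 0.0, -2.9]
grip_width: 0.0552
```

Emit:
arm_command --pt "0 0 -0.3" --pt "0 0 -0.6" --pt "0 0 -0.6" --roll '[0,0,0]'

```text
time: 21.98
position: [0.4885, -0.0455, 0.1623]
tcp_rot: [-1.653, 1.541, 2.837]
wrist_force: [-2.5, -0.8, 4.6]
grip_width: 0.055
```

Contact at z 0.1623, where 0.1625 was expected. Releasing and checking.

Emit:
arm_command --pt "0 0 0" --pt "0 0 0" --pt "0 0 0" --pt "0 0 0" --roll '[0,0,0,0]' --hand 1

```text
time: 22.48
position: [0.4885, -0.0454, 0.1622]
tcp_rot: [-1.659, 1.541, 2.831]
wrist_force: [0.1, -0.3, -0.2]
grip_width: 0.0857
```

Emit:
arm_command --pt "0 0 1" --pt "0 0 4" --pt "0 0 8" --pt "0 0 12" --pt "0 0 14" --pt "0 0 14" --pt "0 0 14" --roll '[0,0,0,0,0,0,0]'

```text
time: 23.35
position: [0.4879, -0.0455, 0.3014]
tcp_rot: [-1.644, 1.54, 2.847]
wrist_force: [-0.9, 0.2, -0.8]
grip_width: 0.0851
```

```bash
python3 - <<'E'
from h import *
st()
im,d,P,_=cam("wrist"); save("w12.png",im)
hooks(im,P,(.487,-.048),.20)
C=im.astype(int); m=(C[...,2]-C[...,0]>60)&(P[...,2]>.15)&(np.hypot(P[...,0]-.487,P[...,1]+.049)<.1)
q=P[m]; print(m.sum(),np.median(q,0).round(4))
v=np.median(q,0)[:2]-[.487,-.048]; print(np.hypot(*v),np.arctan2(v[1],v[0]))
E
```

```text
t 23.35 pos [ 0.4879 -0.0455  0.3014] yang -0.222 zang -1.793 xdown [-0.03   0.009 -1.   ] q [ 0.63  0.25 -0.71  1.49  0.15  1.5  -0.3 ] F [-0.9  0.2 -0.8] T [-0.   -0.06  0.03] w 0.0851
hook 1351 [ 0.4968 -0.0111] [15.52744446 29.96220703] 77.58778381347656 z 0.2109
hook 1100 [ 0.4777 -0.0852] [16.29748688 30.16842041] 78.14430236816406 z 0.2108
centre [ 0.4873 -0.0481] sep 0.0765 yaw 1.319
1333 [0.5017 0.017  0.1849]
0.06660829434336822 1.3476032490757606
```

Blue is fully seated: hooks level at 0.211, centre (0.487, -0.048). Moving to push its arm the same way.

Emit:
arm_command --pt "-1.1 3.5 0" --pt "-2.3 7 0" --pt "-2.3 7 -3" --pt "-2.3 7 -7" --pt "-2.3 7 -11" --pt "-2.3 7 -13.3" --pt "-2.3 7 -13.3" --pt "-2.3 7 -13.3" --roll '[0,0,0,0,0,0,0,0]' --hand -1

```text
time: 24.4
position: [0.4651, 0.0246, 0.1685]
tcp_rot: [-1.654, 1.539, 2.836]
wrist_force: [0.7, 0.3, 0.6]
grip_width: 0.0003
```

Emit:
arm_command --pt "0.8 -0.2 0" --pt "1.5 -0.2 0" --pt "2.2 -0.3 0" --pt "3.0 -0.3 0" --pt "3.7 -0.5 0" --pt "4.5 -0.7 0" --pt "5.2 -1.0 0" --pt "5.9 -1.4 0" --pt "6.5 -1.8 0" --pt "7.1 -2.3 0" --roll '[0,-0.03,-0.1,-0.21,-0.32,-0.43,-0.55,-0.66,-0.77,-0.88]'

```text
time: 25.65
position: [0.5368, 0.0018, 0.1688]
tcp_rot: [-1.667, 1.539, 1.939]
wrist_force: [-2.0, 0.5, 0.6]
grip_width: -0.0003
```

Emit:
arm_command --pt "0.3 -0.4 0" --pt "0.7 -1.0 0" --pt "1.1 -1.7 0" --pt "1.4 -2.2 0" --pt "1.6 -2.7 0" --pt "1.8 -3.1 0" --pt "1.9 -3.4 0" --roll '[-0.07,-0.18,-0.29,-0.38,-0.46,-0.51,-0.55]'

```text
time: 26.52
position: [0.5565, -0.0321, 0.1691]
tcp_rot: [-1.682, 1.539, 1.372]
wrist_force: [0.0, 0.3, 0.7]
grip_width: 0.0
```

Emit:
arm_command --pt "0 -0.3 0" --pt "0.1 -0.6 0" --pt "0.1 -0.9 0" --pt "0.1 -1.2 0" --pt "0.1 -1.2 0" --roll '[-0.04,-0.08,-0.1,-0.12,-0.12]'

```text
time: 27.15
position: [0.558, -0.0439, 0.1696]
tcp_rot: [-1.721, 1.538, 1.213]
wrist_force: [1.2, 1.6, 1.8]
grip_width: 0.0003
```

Emit:
arm_command --pt "0 -0.4 0" --pt "0 -0.8 0" --pt "0 -0.8 0" --roll '[0,0,0]'

```text
time: 27.52
position: [0.5579, -0.0472, 0.1701]
tcp_rot: [-1.659, 1.532, 1.278]
wrist_force: [0.0, 8.3, 4.2]
grip_width: -0.0003
```

Emit:
arm_command --pt "0 1.5 0" --pt "0 3.5 0" --pt "0 3.5 4" --pt "0 3.5 9" --pt "0 3.5 13" --pt "0 3.5 13" --pt "0 3.5 13" --roll '[0,0,0,0,0,0,0]'

```text
time: 28.4
position: [0.5571, -0.0131, 0.2989]
tcp_rot: [-1.605, 1.534, 1.331]
wrist_force: [0.2, -0.4, -1.0]
grip_width: -0.0002
```

```bash
python3 - <<'E'
from h import *
s=st()
im,d,P,_=cam("wrist"); save("w13.png",im)
hooks(im,P,(.487,-.048),.20); hooks(im,P,(.487,-.048),.13)
C=im.astype(int); r=np.hypot(P[...,0]-.487,P[...,1]+.048)
for n,m in(("blue",(C[...,2]-C[...,0]>60)&(P[...,2]>.15)&(r<.1)),("or",(C[...,0]-C[...,2]>90)&(P[...,2]>.09)&(r<.1))):
    q=P[m]; print(n,m.sum(),np.median(q,0).round(4)); v=np.median(q,0)[:2]-[.487,-.048]; print(np.hypot(*v),np.arctan2(v[1],v[0]))
im2=cam("side")[0]
save("c13.png",np.hstack([cv2.resize(im,(400,300)),cv2.resize(im2[200:320,170:330],(400,300))]))
E
```

```text
t 28.40 pos [ 0.5571 -0.0131  0.2989] yang -1.776 zang 2.936 xdown [ 0.009  0.036 -0.999] q [ 0.31  0.32 -0.4   1.36  0.09  1.48 -1.86] F [ 0.2 -0.4 -1. ] T [-0.11  0.    0.01] w -0.0002
hook 1189 [ 0.5247 -0.0548] [30.5061554  16.35090027] 86.03216552734375 z 0.2108
hook 259 [ 0.5254 -0.0447] [10.96569519 15.9454834 ] 85.79365539550781 z 0.1408
hook 93 [ 0.512  -0.0405] [ 2.4495203  21.43512268] 20.24770164489746 z 0.1411
centre [ 0.5187 -0.0426] sep 0.014 yaw -0.305
blue 1196 [ 0.5539 -0.0549  0.1848]
0.06724057014220632 -0.10227445777007044
or 454 [ 0.5618 -0.0526  0.1144]
0.07491470724968169 -0.06085213805783708
```

View pics/c13.png

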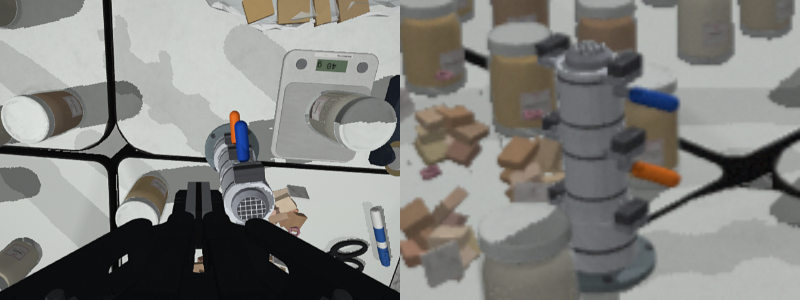

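The left half shows the blue arm at (243,140) lying parallel over the orange arm at (234,125). The right half shows a straight stack with all the hooks in line. I'll do one last jar check, then hand in.

```bash
python3 - <<'E'
from h import *
A0=np.load("side0.npz")["P"]; im,d,P,_=cam("side")
for x,y in((.525,-.215),(.433,.114),(.615,.224),(.612,.361),(.28,.291),(.499,.469)):
    f=lambda A:(lambda q:np.median(q,0).round(4))(A[(A[...,2]>.1)&(A[...,2]<.15)&(np.hypot(A[...,0]-x,A[...,1]-y)<.045)])
    print(f(A0),f(P))
print(robot.hand_in())
E
```

```text
[ 0.5383 -0.2276  0.1325] [ 0.5378 -0.2282  0.1326]
[0.4411 0.108  0.1116] [0.4499 0.1203 0.1119]
[0.6221 0.2172 0.1113] [0.6223 0.216  0.1114]
[0.6181 0.3536 0.1113] [0.6187 0.3536 0.1113]
[0.2893 0.2841 0.1127] [0.2894 0.284  0.1125]
[0.5059 0.462  0.1113] [0.5061 0.4627 0.1114]
the job is handed in; nothing more can be done
None
```

I set the orange stage on the base and locked it, then set the blue stage on top and locked it the same way. Both turns were made by pushing the side arm clockwise with the closed fingers. I handed the job in at about 28 s with the gripper clear of everything.

- **Seating:** hook tops measured 0.141 m (orange) and 0.211 m (blue). These match full seating once the camera's 1 mm low reading is allowed for.
- **Locking:** both pushes ended against a stop, at 12 N for orange and 8 N for blue. The orange and blue arm points came out within 0.2 mm of the same place in plan, and the hooks lined up with the base's. The hook edge angle read about 0.025 rad different for blue, which I take as noise. The finger also went 7 mm further on blue before stopping, which I did not explain.
- **Jars:** in the side view, five of the six jars I checked were within about 1 mm of their first readings. The sixth, at (0.433, 0.114), read about 15 mm different. I think the new stack now hides part of its lid in that view, and no jar contact showed in the readings taken after each move. I did not confirm it from a second view before handing in.

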